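# Refit the hob knob and hold it pressed in

## Task

One control knob has come off the little gas hob and lies on the worktop. Pick it up, turn it so that the flat in its hole matches the flat on the bare D-shaft, and push it fully home on the shaft; then press it down against the spring until you feel the stop, without ramming it, and finish with the fingers still on the knob holding it pressed down at the stop. Leave the roll of tape and the flat round tin alone.

Things in the scene. Friction and masses are not known exactly. Their poses are not given: they have to be found in the camera images.
- knob_center (a point): centre of the loose black knob (mouth down, 60 g): round skirt 46 mm across, 16 mm high, under a bar grip 42 long (along x) x 14 wide (y) x 26 mm high. This point is on its axis, 21 mm above the underside, half-way up. z up; x points along the bar to the end with the white pointer line. Fingertips beside the bar can push on the skirt's top
- knob_seat (a point): centre of the closed end of the knob's D-shaped hole, 16 mm above the knob's underside and 5 mm below point knob_center, same axes. The hole opens at the underside, is 16.6 mm across and has its flat on the pointer side (+x), 2.8 mm from the axis
- shaft_tip (a point): centre of the tip of the bare brass D-shaft, standing up 25 mm from the hob's control strip as its left or right control. 15 mm across, with one red flat 2 mm from the axis; x points out of the flat, z up. Top 3 mm tapered; 0.8 mm play round it in the hole. It does not turn. Knob home: the hole's closed end lies on this tip, pointer on the side of the red flat
- shaft (a joint): how far the bare shaft is pressed down into the hob, in m: 0 released, 0.006 at its stop. A spring resists with 4 N at first and 8 N at the stop
- fitted_knob_center (a point): centre of the same kind of knob on the hob's other control, 132 mm from the bare shaft across the strip; fixed, leave it; its pointer too looks roughly to the robot
- hob: table-top gas hob, fixed, 320 (x) x 260 (y) x 60 mm high, origin in the middle of its underside, steel body with an aluminium control strip at its front (-x), two burners behind it with pan supports to 93 mm; the controls are at x = -0.115, y = +-0.066 in its frame
- masking_tape: roll of masking tape lying flat, 104 x 102 x 25 mm, bystander at the right; origin under its centre
- balm_tin: flat round tin, 90 mm across, 32 mm high, bystander to the left of the hob; origin under its centre

How it is judged:
By the outcome, as a careful person would: the job done as asked, in the order asked, and still so for the second after the job is handed in, while the arm keeps its last pose, push and grip.
It also fails if it takes over 45 s, if anything falls off the work surface, if the arm or the gripper's body presses on something with over 40 N, if the wrist force passes 120 N, or if a joint passes its speed limit or range.

## Robot

A 6-joint arm with a two-finger parallel gripper is mounted at the origin on a cart in front of the work surface, level with it; the furniture and walls round the work are solid. World frame = base frame: x ahead of the robot, y to its left, z up, the work surface at z = 0. Lengths are in m, angles in rad, forces in N, time in s.
With the tool pointing down it reaches from about 0.35 to 0.925 m from the base axis. Payload 6.4 kg.
Tool frame: the origin (TCP) lies midway between the tips of the shut fingers; the grasp point (between the pads) lies arm.grip_depth behind it (arm.grip_depth is the distance from the TCP to the grasp point, in m); z points along the fingers, x is the direction in which the jaws open and shut, and the axes are right-handed (so a half turn about z gives the same grasp; the last joint's range is limited). The gripper opens to 85 mm and grips with 20 to 120 N. Pads are 22 mm wide; open, the fingers measure 114 mm over their backs; the gripper's body (76 mm by 85 mm) begins 54 mm behind the grasp point. The pads swing forward as they close: fully open they stand 13 mm farther back than shut.
Start: joints at [-1.429, 0.245, 1.558, -0, 1.339, -0.174], TCP at [0.202, -0.618, 0.231] pointing down, gripper open.
Joint ranges: [-3.13, 3.13], [-1.02, 2.26], [0.13, 2.54], [-0.95, 4.09], [0.21, 2.88], [-2.74, 2.74]. Speed limits (rad/s): [2.57, 2.57, 3.14, 3.14, 3.14, 3.14].

## Interface

Orientations are given as a unit quaternion [x, y, z, w].
In Python, from station import sensors, cams, arm gives the robot as it stands. The module is installed in compiled form; this text tells all that it offers.
- The arm moves only by the shell command python3 -m pendant 'ROWS' [FORCE]. ROWS is JSON, one flat list of numbers, 7 for each row, row after row: the shift along the tool's x, y, z in mm, then the turn, a rotation vector about the tool's x, y, z in rad, then the opening, from 0 (shut) to 1 (fully open). In form: [x, y, z, ax, ay, az, hand, x, y, z, ax, ay, az, hand, ...]. A call has 1 to 8 rows; each row is the pose to reach, as a shift and turn from the pose commanded when the call began, along the tool's axes at that moment; what a row does not reach only later rows make up. A row lasts 1/12 s, in which the tool goes at most 41.7 mm and 7.16 degrees, less where a joint would pass 70% of its speed; a pose out of reach is approached as far as the arm can. A call with a gripper value outside its range is refused whole. The fingers move at their own pace and stop on an object; FORCE is the grip in N (left out, the last holds). Time passes only in rows, so rows that repeat a pose let the fingers close. It gives the time, the measured TCP pose, the force and the opening at its end, in the units of the state.
- sensors.observe(): the state, without advancing time (a new reading comes with each control period).
- cams.camera(name): name is "scene" or "top" or "wrist"; returns (picture, depth): 400x640x3 uint8, red, green, blue; 400x640 float32, m along the optical axis (not along the pixel's ray), 0 where there is no reading.
- cams.camera_model(name): a dict with "camera_matrix" (3x3 intrinsics, pixels), "cam_to_world" (4x4, takes a point from camera to world coordinates). Camera axes: x right, y down, z forward; pixel columns grow to the right and rows downward; lengths in m; the calibration is good to about 2 mm. The wrist camera is an equidistant fisheye: a pixel r from the principal point sees the ray r / f radians off the axis. A picture is of the moment at which its call begins: read the wrist's pose just before it. camera_model takes no time and is no camera call; for the wrist camera it gives the pose at the moment of the call.
- arm.close_job(): hands the job in, once; it reports no verdict.
The state is a dict: "time": time; "q": joint angles; "qd": joint speeds; "effort": joint torques, N m; "tcp_pos": TCP position; "orientation": TCP orientation; "wrist_force": force on the tool from outside, world axes, zero at the start; "wrist_torque": the same for the moment, N m; "width": finger opening in m.
Only numpy, scipy, OpenCV 4.12 (cv2) and the standard library are available. Lean on these libraries where they do the work, as an engineer would, in place of code of your own. Each camera call takes 0.05 s, during which the arm holds its last target.

## Working session

There is one attempt and no reset: what is moved stays moved. The work goes in short steps, Python scripts to look and compute and a shell command to move; the robot and the scene stay as the last step left them, time stands still between calls to the robot, and variables do not carry over. Pictures are saved under pics/ and viewed, and the job is handed in when it is done.

```bash
mkdir -p pics; ls; python3 - <<'E'
from station import sensors,cams,arm
import cv2,numpy as np
s=sensors.observe();print(s['time'],s['tcp_pos'],s['orientation'],s['wrist_force'],s['width'],arm.grip_depth)
for n in ['scene','top']:
    p,d=cams.camera(n);cv2.imwrite(f'pics/{n}0.png',p[:,:,::-1]);np.savez(f'{n}0.npz',p=p,d=d,**cams.camera_model(n))
    m=cams.camera_model(n);print(n,m['camera_matrix'],m['cam_to_world'])
E
```

```text
pics
0.0 [ 0.20182253 -0.61727833  0.23017792] [ 8.09511435e-01 -5.87103305e-01 -6.76671003e-04 -6.98034165e-04] [-0.51829327 -0.56690098  0.08763469] 0.08511258993980857 0.0187
scene [[500.17891805   0.         315.86041892]
 [  0.         500.17891805 192.3988736 ]
 [  0.           0.           1.        ]] [[-0.47448983 -0.60460788  0.63977239 -0.3949872 ]
 [-0.88020895  0.31798155 -0.3523066   0.44204598]
 [ 0.00957153 -0.73029928 -0.68306028  1.11664171]
 [ 0.          0.          0.          1.        ]]
top [[510.61619982   0.         321.41369839]
 [  0.         510.61619982 203.05218364]
 [  0.           0.           1.        ]] [[ 0.30466755 -0.82273522  0.47987961 -0.18800458]
 [-0.95244386 -0.26598574  0.14866835 -0.32906617]
 [ 0.00532644 -0.50235281 -0.86464633  1.49069215]
 [ 0.          0.          0.          1.        ]]
```

View pics/scene0.png

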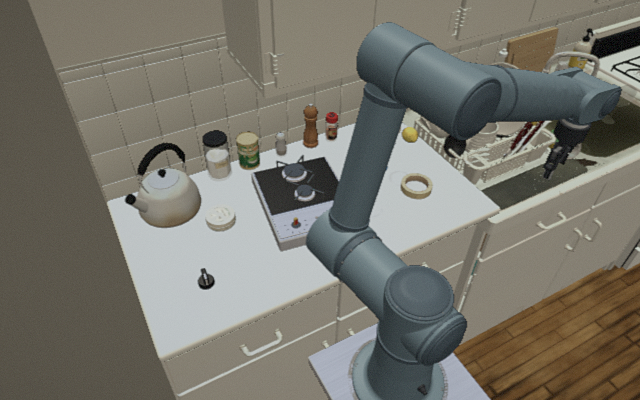

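View pics/top0.png

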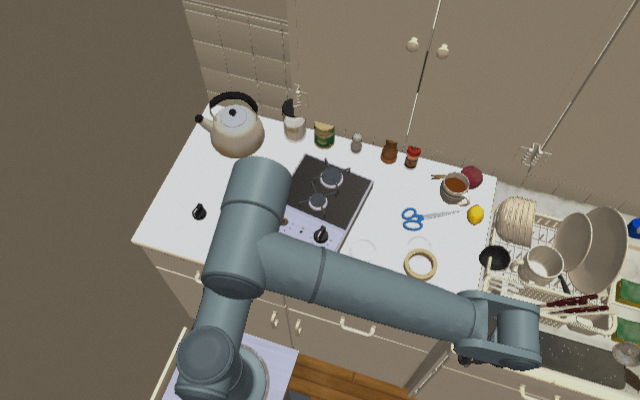

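The loose knob shows at scene (205,280) and top (199,211). The bare shaft is at scene (296,223), the left control, and the fitted knob is at top (321,235). I'll zoom in and measure.

```bash
cat > h.py <<'E'
import numpy as np,cv2
def ray(n,u,v,z):
    D=np.load(n+'0.npz') if isinstance(n,str) else n
    K=D['camera_matrix'];T=D['cam_to_world']
    d=T[:3,:3]@np.array([(u-K[0,2])/K[0,0],(v-K[1,2])/K[1,1],1]);o=T[:3,3]
    return o+d*(z-o[2])/d[2]
def proj(D,P):
    K=D['camera_matrix'];T=D['cam_to_world'];c=T[:3,:3].T@(np.array(P)-T[:3,3]);return K[:2]@c/c[2]
E
python3 - <<'E'
from h import *
S=np.load('scene0.npz')['p'][:,:,::-1];T=np.load('top0.npz')['p'][:,:,::-1]
a=cv2.resize(S[255:300,180:235],None,fx=7,fy=7,interpolation=cv2.INTER_CUBIC)
b=cv2.resize(S[205:250,270:325],None,fx=7,fy=7,interpolation=cv2.INTER_CUBIC)
c=cv2.resize(T[195:230,172:227],None,fx=7,fy=7,interpolation=cv2.INTER_CUBIC)
d=cv2.resize(T[210:250,280:335],None,fx=7,fy=7,interpolation=cv2.INTER_CUBIC)
h=lambda x:cv2.resize(x,(385,290))
cv2.imwrite('pics/z0.png',np.vstack([np.hstack([h(a),h(b)]),np.hstack([h(c),h(d)])]))
print('knob',ray('scene',205,280,.01),ray('top',199,213,.01)); print('shaft',ray('scene',296,220,.085),'fitted',ray('top',321,235,.09))
E
```

```text
knob [0.47478233 0.30386706 0.01      ] [0.4727971  0.29962918 0.01      ]
shaft [0.49626225 0.01468822 0.085     ] fitted [ 0.48125994 -0.12148552  0.09      ]
```

View pics/z0.png

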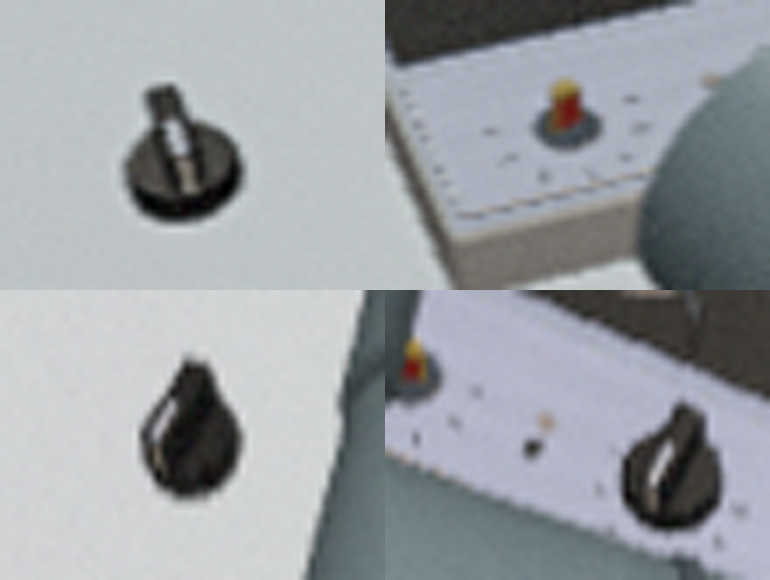

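```bash
python3 - <<'E'
from station import sensors,cams,arm
import cv2,numpy as np
from scipy.spatial.transform import Rotation as R
s=sensors.observe();m=cams.camera_model('wrist');T=np.array(m['cam_to_world'])
Rt=R.from_quat(s['orientation']).as_matrix();print(m['camera_matrix']);print(Rt);print('cam in tool',Rt.T@(T[:3,3]-s['tcp_pos']),'\n',Rt.T@T[:3,:3])
t=np.array([.475,.02,.28]);print('shift to shaft view (tool mm)',Rt.T@(t-s['tcp_pos'])*1e3)
E
```

```text
[[309.70691629   0.         319.18230042]
 [  0.         309.70691629 197.19391602]
 [  0.           0.           1.        ]]
[[ 3.10613671e-01 -9.50536203e-01 -2.72481422e-04]
 [-9.50534676e-01 -3.10613667e-01  1.72621578e-03]
 [-1.72546705e-03 -2.77183180e-04 -9.99998473e-01]]
cam in tool [-0.00070001 -0.07699247 -0.14289495] 
 [[ 9.99999286e-01 -8.84132400e-04 -8.03890478e-04]
 [ 1.08312090e-03  9.54802082e-01  2.97240327e-01]
 [ 5.04756498e-04 -2.97240985e-01  9.54802358e-01]]
shift to shaft view (tool mm) [-521.04786687 -457.66848085  -48.69604584]
```

```bash
python3 -m pendant '[-521,-458,0,0,0,0.31,1, -521,-458,0,0,0,0.31,1, -521,-458,0,0,0,0.31,1, -521,-458,0,0,0,0.31,1, -521,-458,0,0,0,0.31,1, -521,-458,0,0,0,0.31,1, -521,-458,0,0,0,0.31,1, -521,-458,0,0,0,0.31,1]'; python3 - <<'E'
from station import sensors
from scipy.spatial.transform import Rotation as R
import numpy as np
s=sensors.observe();Rt=R.from_quat(s['orientation']).as_matrix();print(Rt[:,0],s['q'])
print(Rt.T@(np.array([.475,.02,.19])-s['tcp_pos'])*1e3)
E
```

```text
time: 0.77
tcp_pos: [0.3335, -0.3094, 0.2309]
orientation: [0.709, -0.705, -0.0, -0.0]
wrist_force: [0.1, -0.3, 0.3]
width: 0.0853
[ 5.13593704e-03 -9.99986681e-01 -5.10337344e-04] [-9.98190153e-01 -2.32790515e-01  2.03878002e+00  1.65733232e-04
  1.33610560e+00  5.67431599e-01]
[-328.65546319 -143.21743552   40.99963418]
```

```bash
python3 -m pendant '[-320,-137,0,0,0,0,1, -320,-137,0,0,0,0,1, -320,-137,0,0,0,0,1, -320,-137,0,0,0,0,1, -320,-137,0,0,0,0,1, -320,-137,20,0,0,0,1, -320,-137,40,0,0,0,1, -320,-137,40,0,0,0,1]';python3 -m pendant '[0,0,0,0,0,0,1,-10,-10,20,0,0,0,1,-10,-10,20,0,0,0,1,-10,-10,20,0,0,0,1]'; cat > w.py <<'E'
import sys
from station import sensors,cams
import cv2,numpy as np
n=sys.argv[1]
s=sensors.observe();m=cams.camera_model('wrist');p,d=cams.camera('wrist')
np.savez(n+'.npz',p=p,d=d,tcp=s['tcp_pos'],quat=s['orientation'],q=s['q'],**m)
cv2.imwrite(f'pics/{n}.png',p[:,:,::-1]);print(s['time'],s['tcp_pos'],s['q'],s['qd'])
E
python3 w.py w1
```

```text
time: 1.43
tcp_pos: [0.4614, -0.0069, 0.1983]
orientation: [0.709, -0.705, 0.001, -0.0]
wrist_force: [0.4, -1.1, -0.4]
width: 0.0853
time: 1.77
tcp_pos: [0.4698, 0.0012, 0.1771]
orientation: [0.709, -0.705, -0.001, 0.001]
wrist_force: [-0.4, 0.3, 0.4]
width: 0.0854
1.7667 [0.46976056 0.00121976 0.17709365] [-2.39292944e-01 -1.29108290e-01  2.05242181e+00 -3.11212732e-04
  1.22154839e+00  1.32497514e+00] [-0.0247691  -0.03052524 -0.01828861 -0.00067525  0.0012417   0.00146575]
```

View pics/w1.png

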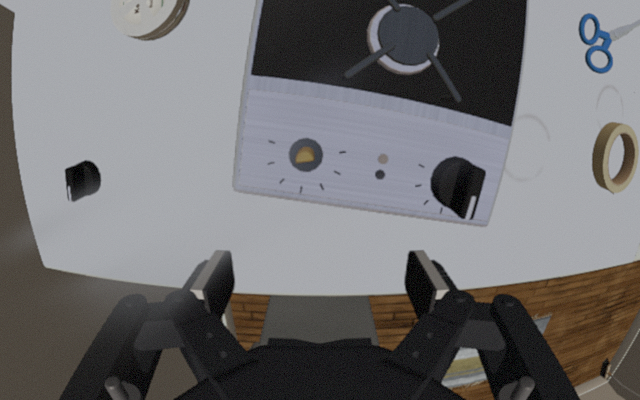

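Wrist view: bare shaft at (306,155) with the flat on its lower side, fitted knob at (460,185), loose knob at (83,180). I'll measure these.

```bash
cat >> h.py <<'E'
def wray(D,u,v,z):
    K=D['camera_matrix'];T=D['cam_to_world'];x=np.array([u-K[0,2],v-K[1,2]])/K[0,0];r=np.hypot(*x)
    d=np.array([*(np.sin(r)*x/r),np.cos(r)]);d=T[:3,:3]@d;o=T[:3,3];return o+d*(z-o[2])/d[2]
def wproj(D,P):
    K=D['camera_matrix'];T=D['cam_to_world'];P=np.atleast_2d(P);c=(P-T[:3,3])@T[:3,:3]
    n=np.linalg.norm(c[:,:2],axis=1);r=np.arctan2(n,c[:,2]);return np.stack([K[0,2]+K[0,0]*r*c[:,0]/n,K[1,2]+K[0,0]*r*c[:,1]/n],1)
def ortho(D,cx,cy,z,half=.045,n=360):
    # top-down rectification onto plane z; image up = world +x, left = +y
    g=np.linspace(half,-half,n);X,Y=np.meshgrid(cx+g,cy+g,indexing='ij')
    q=wproj(D,np.stack([X.ravel(),Y.ravel(),np.full(X.size,z)],1)).astype(np.float32)
    return cv2.remap(D['p'][:,:,::-1].copy(),q[:,0].reshape(n,n),q[:,1].reshape(n,n),cv2.INTER_CUBIC)
E
python3 - <<'E'
from h import *
D=np.load('w1.npz')
print(wray(D,306,155,.085),wray(D,83,180,.02),wray(D,460,185,.1))
# depths
for u,v in[(306,155),(340,170),(330,190),(300,220)]:
    print(u,v,D['d'][v,u])
    K=D['camera_matrix'];T=D['cam_to_world'];x=np.array([u-K[0,2],v-K[1,2]])/K[0,0];r=np.hypot(*x);d=np.array([*(np.sin(r)*x/r),np.cos(r)]);print(T[:3,:3]@(d/d[2]*D['d'][v,u])+T[:3,3])
c=wray(D,306,155,.085)
a=ortho(D,c[0],c[1],.085);k=wray(D,83,180,.02);b=ortho(D,k[0],k[1],.016)
cv2.imwrite('pics/o1.png',np.hstack([a,b]))
E
```

```text
[0.5068592  0.01274042 0.085     ] [0.47320936 0.29720117 0.02      ] [ 0.48847591 -0.10862412  0.1       ]
306 155 0.23650184
[0.50676453 0.01276458 0.08444595]
340 170 0.26354626
[ 0.49001156 -0.01521791  0.06137767]
330 190 0.2716204
[ 0.47139855 -0.00702331  0.05877582]
300 220 0.34183207
[0.42002011 0.02350634 0.00134375]
```

View pics/o1.png

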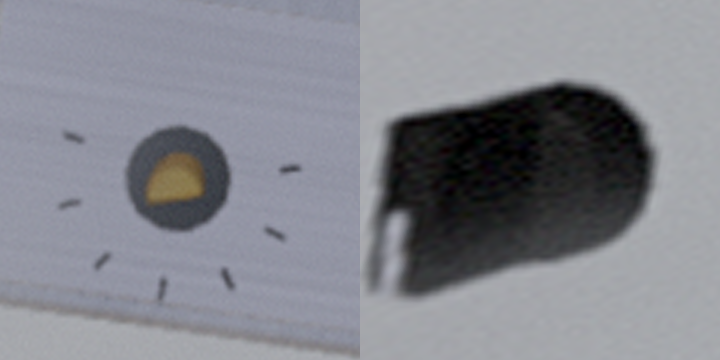

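```bash
cat > flat.py <<'E'
import sys
from h import *
D=np.load(sys.argv[1]+'.npz');x,y,z=map(float,sys.argv[2:5])
half=.015;n=480
a=ortho(D,x,y,z,half,n);hsv=cv2.cvtColor(a,cv2.COLOR_BGR2HSV)
m=((hsv[...,1]>90)&(hsv[...,0]<35)&(hsv[...,2]>100)).astype(np.uint8)*255
m=cv2.morphologyEx(m,cv2.MORPH_OPEN,np.ones((9,9)))
cs,_=cv2.findContours(m,0,1);c=max(cs,key=cv2.contourArea)
v=a.copy();cv2.drawContours(v,[c],-1,(255,0,0),1)
P=c[:,0,:].astype(float)
# flat = lowest contour points per column, within the middle of the chord
ys=P[:,1];sel=[]
for u in range(int(P[:,0].min())+45,int(P[:,0].max())-45):
    col=P[np.abs(P[:,0]-u)<1]
    if len(col): sel.append([u,col[:,1].max()])
sel=np.array(sel);vx,vy,x0,y0=cv2.fitLine(sel.astype(np.float32),cv2.DIST_HUBER,0,.01,.01).ravel()
if vx<0:vx,vy=-vx,-vy
ex=np.array([-vy,-vx]) # world edge (x up, y left)
nrm=np.array([-vx,vy]) ;nrm/=np.linalg.norm(nrm)
px=2*half/(n-1);w=lambda u,v:np.array([x+half-v*px,y+half-u*px])
print('normal deg',np.degrees(np.arctan2(nrm[1],nrm[0])),'edge pt',w(x0,y0),'extent',w(*P.min(0)),w(*P.max(0)))
cv2.imwrite(f'pics/{sys.argv[5]}.png',np.hstack([a,v])[:,:800] if False else cv2.resize(np.hstack([a,v]),(800,400)))
E
python3 flat.py w1 .507 .0127 .085 f1
```

```text
normal deg -173.24792 edge pt [0.50184506 0.01400312] extent [0.5131691  0.02074802] [0.50133194 0.00721983]
```

View pics/f1.png

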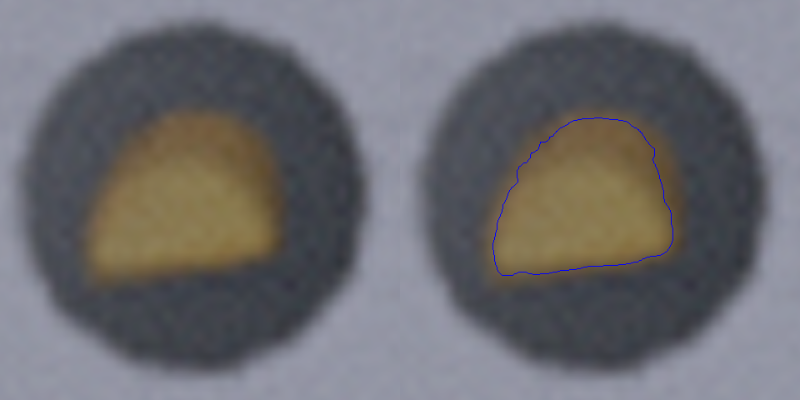

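```bash
python3 -m pendant '[-296,25,0,0,0,0,1,-296,25,0,0,0,0,1,-296,25,0,0,0,0,1,-296,25,0,0,0,0,1,-296,25,15,0,0,0,1,-296,25,35,0,0,0,1,-296,25,35,0,0,0,1,-296,25,35,0,0,0,1]';python3 -m pendant '[0,0,0,0,0,0,1,0,0,0,0,0,0,1]'
python3 w.py w2; python3 - <<'E'
from h import *
D=np.load('w2.npz');a=ortho(D,.473,.297,.016,.04);b=ortho(D,.473,.297,.042,.04);cv2.imwrite('pics/o2.png',np.hstack([a,b]))
E
```

```text
time: 2.48
tcp_pos: [0.4429, 0.2997, 0.1426]
orientation: [0.71, -0.704, -0.001, 0.0]
wrist_force: [-0.1, 0.1, 0.3]
width: 0.0852
time: 2.65
tcp_pos: [0.4446, 0.2962, 0.1439]
orientation: [0.709, -0.705, 0.0, -0.0]
wrist_force: [0.1, -0.5, 0.3]
width: 0.0857
2.65 [0.44458198 0.29621921 0.14390639] [ 3.75652477e-01  7.32527541e-02  1.92097388e+00 -6.24418734e-04
  1.14670536e+00  1.94100427e+00] [-3.06071705e-02 -1.77553708e-02  4.04646937e-03 -1.25430891e-04
 -8.29792829e-04 -6.23472097e-05]
```

View pics/w2.png

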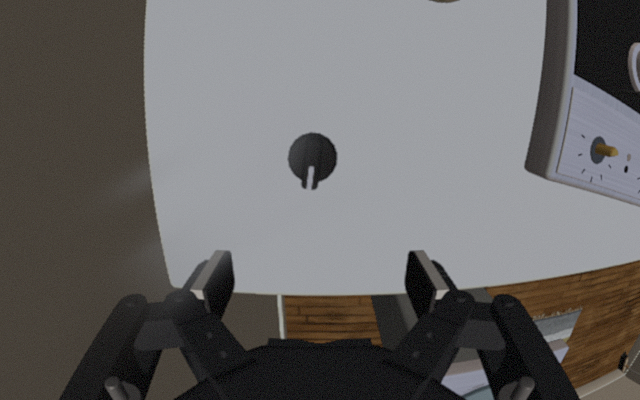

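View pics/o2.png

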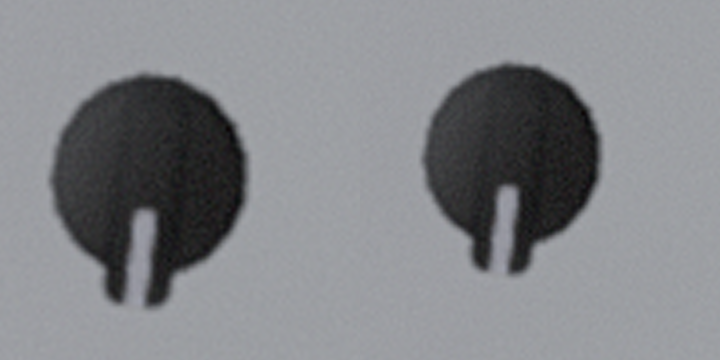

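```bash
cat > knob.py <<'E'
import sys
from h import *
D=np.load(sys.argv[1]+'.npz');cx,cy=.473,.297
def W(half,n,u,v):px=2*half/(n-1);return np.array([cx+half-v*px,cy+half-u*px])
h,n=.035,560
a=ortho(D,cx,cy,.016,h,n);g=cv2.cvtColor(a,cv2.COLOR_BGR2GRAY)
m=(g<100).astype(np.uint8)*255;m=cv2.morphologyEx(m,cv2.MORPH_CLOSE,np.ones((41,41)))
c=max(cv2.findContours(m,0,1)[0],key=cv2.contourArea)[:,0].astype(float)
# upper 60% of skirt
s=c[c[:,1]<c[:,1].min()+190]
A=np.c_[2*s,np.ones(len(s))];r=np.linalg.lstsq(A,(s**2).sum(1),rcond=None)[0];rad=np.sqrt(r[2]+r[0]**2+r[1]**2)
print('skirt',W(h,n,*r[:2]),'rad',rad*2*h/(n-1))
b=ortho(D,cx,cy,.042,h,n);hs=cv2.cvtColor(b,cv2.COLOR_BGR2GRAY)
m2=((hs>105)&(hs<256)).astype(np.uint8);near=np.zeros_like(m2)
dk=cv2.morphologyEx((hs<100).astype(np.uint8),cv2.MORPH_CLOSE,np.ones((61,61)))
w=m2*cv2.erode(dk,np.ones((5,5)))
k,l,st,ce=cv2.connectedComponentsWithStats(w);i=1+np.argmax(st[1:,4]);ys,xs=np.where(l==i)
vx,vy,x0,y0=cv2.fitLine(np.c_[xs,ys].astype(np.float32),cv2.DIST_L2,0,.01,.01).ravel()
if vy<0:vx,vy=-vx,-vy
print('pointer deg',np.degrees(np.arctan2(-vx,-vy)),'mid',W(h,n,x0,y0),st[i])
dd=cv2.convertScaleAbs(b,alpha=3,beta=-60);cv2.line(dd,(int(x0-100*vx),int(y0-100*vy)),(int(x0+60*vx),int(y0+60*vy)),(0,0,255),1)
a=cv2.convertScaleAbs(a,alpha=3,beta=-60);cv2.circle(a,(int(r[0]),int(r[1])),int(rad),(0,255,0),1)
cv2.imwrite('pics/k_'+sys.argv[1]+'.png',cv2.resize(np.hstack([a,dd]),(800,400)))
E
python3 knob.py w2
```

```text
skirt [0.47472811 0.3035497 ] rad 0.021334527235915255
pointer deg 172.9802 mid [0.46219844 0.30502734] [ 189  291   50  148 4827]
```

View pics/k_w2.png

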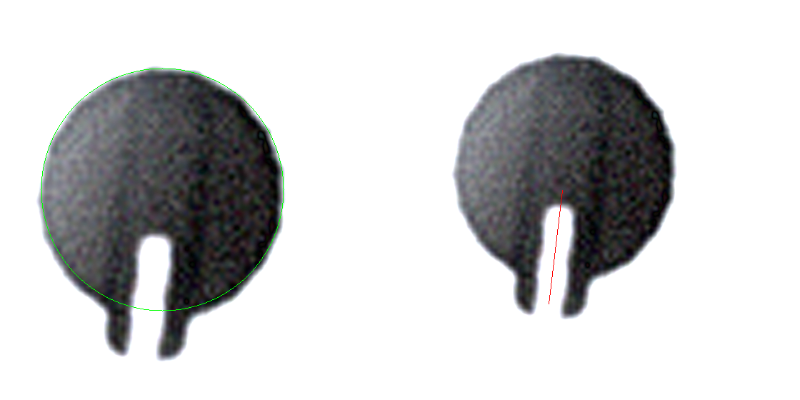

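```bash
cat > go.py <<'E'
import sys,numpy as np
from station import sensors
from scipy.spatial.transform import Rotation as R
x,y,z,yaw=map(float,sys.argv[1:5]) # target TCP and tool-x yaw deg, tool straight down
s=sensors.observe();r=R.from_quat(s['orientation'])
c,sn=np.cos(np.radians(yaw)),np.sin(np.radians(yaw));Rg=np.array([[c,sn,0],[sn,-c,0],[0,0,-1]])
print('t',s['time'],'tcp',np.round(s['tcp_pos'],4),'yaw',np.degrees(np.arctan2(*r.as_matrix()[1::-1,0])),'F',np.round(s['wrist_force'],2),'w',s['width'],'q',np.round(s['q'],2))
print('shift mm',np.round(r.inv().apply(np.array([x,y,z])-s['tcp_pos'])*1e3,2),'rot',np.round((r.inv()*R.from_matrix(Rg)).as_rotvec(),4))
E
python3 go.py .4747 .3035 .018 -97
```

```text
t 2.7 tcp [0.4449 0.2958 0.1442] yaw -89.74442203286965 F [ 0.23 -0.41  0.41] w 0.08539675347841473 q [ 0.37  0.07  1.92 -0.    1.15  1.94]
shift mm [ -7.62 -29.62 126.2 ] rot [-1.400e-03  1.000e-04  1.266e-01]
```

```bash
python3 -m pendant '[-8,-30,40,0,0,0.127,0.6,-8,-30,84,0,0,0.127,0.6,-8,-30,84,0,0,0.127,0.6,-8,-30,84,0,0,0.127,0.6,-8,-30,84,0,0,0.127,0.6]'; python3 go.py .4747 .3035 .018 -97; python3 w.py w3
```

```text
time: 3.12
tcp_pos: [0.4746, 0.3041, 0.0601]
orientation: [-0.662, 0.749, -0.0, 0.0]
wrist_force: [-0.7, 0.2, -0.4]
width: 0.0512
t 3.1167 tcp [0.4746 0.3041 0.0601] yaw -97.03464280876076 F [-0.68  0.21 -0.39] w 0.051228995375360915 q [ 0.37  0.27  1.88 -0.    1.    2.06]
shift mm [ 0.54 -0.19 42.07] rot [-0.0002  0.     -0.0006]
3.1167 [0.47457278 0.30405545 0.06007222] [ 3.68706838e-01  2.66022848e-01  1.87835403e+00 -9.07348419e-05
  9.97014627e-01  2.06233009e+00] [ 1.30941251e-02 -3.43939484e-02 -2.75814595e-02 -7.74093721e-06
 -7.48423181e-03  2.53081759e-03]
```

View pics/w3.png

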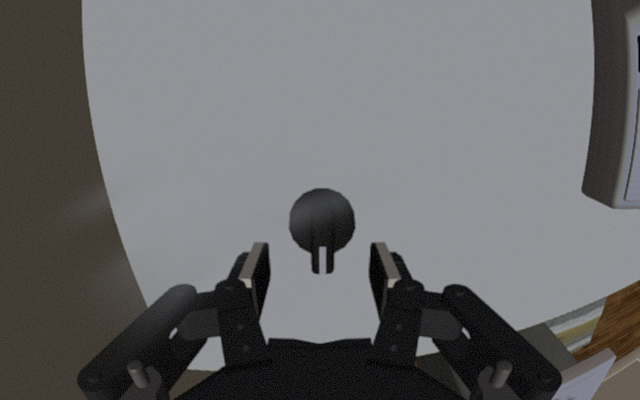

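```bash
python3 knob.py w3; python3 -m pendant '[0,0,25,0,0,0,0.6,0,0,42,0,0,0,0.6,0,0,42,0,0,0,0.4,0,0,42,0,0,0,0,0,0,42,0,0,0,0,0,0,42,0,0,0,0,0,0,42,0,0,0,0,0,0,42,0,0,0,0]' 60; python3 go.py .4747 .3035 .018 -97
```

```text
skirt [0.47781163 0.30326887] rad 0.021065150597933596
pointer deg 173.01518 mid [0.4621699 0.3049864] [ 192  294   47  143 4233]
time: 3.83
tcp_pos: [0.4758, 0.3059, 0.0198]
orientation: [-0.663, 0.749, -0.001, 0.002]
wrist_force: [-1.7, -0.3, 8.2]
width: 0.0129
t 3.8333 tcp [0.4758 0.3059 0.0198] yaw -96.9314376546339 F [-1.66 -0.32  8.19] w 0.012868202339111658 q [ 0.37  0.34  1.88 -0.    0.92  2.06]
shift mm [2.48 0.86 1.79] rot [-0.0038  0.0019  0.0012]
```

```bash
python3 -m pendant '[0,0,-30,0,0,0,0,0,0,-70,0,0,0,0,0,0,-110,0,0,0,0,0,0,-140,0,0,0,0,0,0,-140,0,0,0,0,0,0,-140,0,0,0,0]' ; python3 go.py .50 .014 .16 -83.2;python3 w.py w4
```

```text
time: 4.33
tcp_pos: [0.4755, 0.3058, 0.1604]
orientation: [-0.663, 0.749, -0.001, 0.003]
wrist_force: [-0.7, -0.5, -2.0]
width: 0.013
t 4.3333 tcp [0.4755 0.3058 0.1604] yaw -96.93100538262213 F [-0.71 -0.52 -1.96] w 0.012987878060873325 q [0.37 0.12 1.84 0.   1.18 2.06]
shift mm [ 2.8672e+02 -5.9520e+01 -1.3000e-01] rot [-0.0058  0.0023 -0.2397]
4.3333 [0.47551394 0.30580904 0.16039054] [3.71003721e-01 1.20645386e-01 1.83652686e+00 2.09238011e-05
 1.17817746e+00 2.06276911e+00] [-0.00163863  0.05204535  0.0621522  -0.0003512  -0.00155561 -0.00058292]
```

View pics/w4.png

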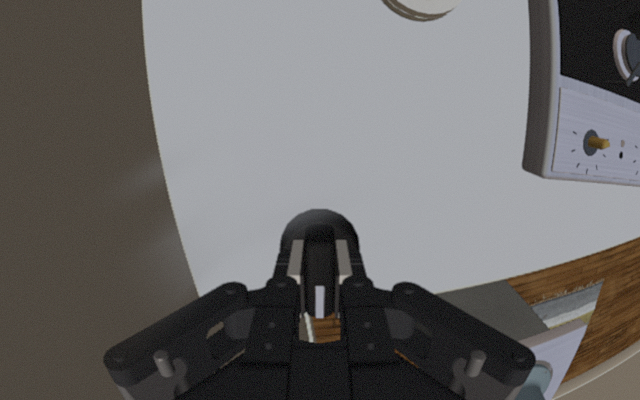

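```bash
python3 - <<'E'
from h import *
from scipy.spatial.transform import Rotation as R
D=np.load('w4.npz');r=R.from_quat(D['quat'])
M={'camera_matrix':D['camera_matrix']}
T=np.eye(4);T[:3,:3]=r.as_matrix().T@D['cam_to_world'][:3,:3];T[:3,3]=r.inv().apply(D['cam_to_world'][:3,3]-D['tcp']);M['cam_to_world']=T
f=lambda u,v,z:np.round(wray(M,u,v,z)*1e3,2)
print('front skirt bottom',f(319.5,209,.0195),'top',f(319.5,209,.0035),'L/R',f(281,243,.01),f(358,243,.01))
print('bar end white',f(320,316,-.0225),'white start',f(320,286,-.0225))
p=D['p'][:,:,::-1];c=cv2.resize(p[195:335,260:380],None,fx=4,fy=4,interpolation=cv2.INTER_CUBIC);cv2.imwrite('pics/z4.png',cv2.convertScaleAbs(c,alpha=2.2,beta=-10))
E
```

```text
front skirt bottom [ -0.96 -19.15  19.5 ] top [ -0.95 -24.82   3.5 ] L/R [-22.11  -2.65  10.  ] [20.18 -2.62 10.  ]
bar end white [ -0.73  21.86 -22.5 ] white start [ -0.73   3.77 -22.5 ]
```

View pics/z4.png

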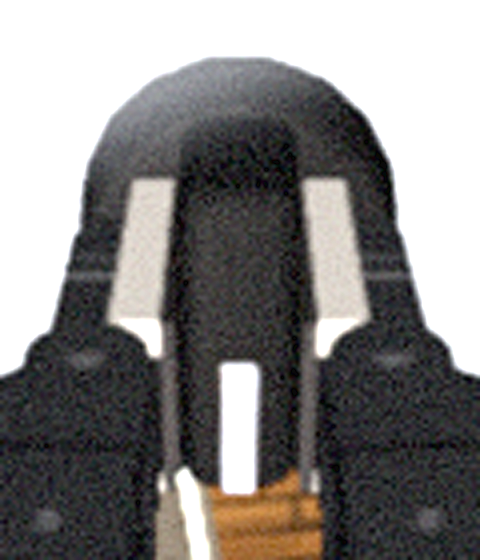

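```bash
python3 - <<'E'
from h import *
from scipy.spatial.transform import Rotation as R
D=np.load('w4.npz');r=R.from_quat(D['quat'])
M={'camera_matrix':D['camera_matrix']}
T=np.eye(4);T[:3,:3]=r.as_matrix().T@D['cam_to_world'][:3,:3];T[:3,3]=r.inv().apply(D['cam_to_world'][:3,3]-D['tcp']);M['cam_to_world']=T
f=lambda u,v,z:np.round(wray(M,u,v,z)*1e3,2)
for z in(-.0225,-.0205): print(f(320,241.5,z),f(320,317.5,z))
for zz in (0,.0195): print('finger tips pad front',f(320,240,zz))
# shaft in w4
print(wray(D,597,143,.085))
E
```

```text
[ -0.73 -19.2  -22.5 ] [ -0.73  22.84 -22.5 ]
[ -0.73 -18.25 -20.5 ] [ -0.73  24.49 -20.5 ]
finger tips pad front [-0.71 -9.31  0.  ]
finger tips pad front [-0.68 -0.12 19.5 ]
[0.50668364 0.03224413 0.085     ]
```

```bash
python3 -m pendant '[292,-15,0,0,0,-0.24,0,292,-15,0,0,0,-0.24,0,292,-15,0,0,0,-0.24,0,292,-15,0,0,0,-0.24,0,292,-15,0,0,0,-0.24,0,292,-15,0,0,0,-0.24,0,292,-15,10,0,0,-0.24,0,292,-15,10,0,0,-0.24,0]' ;python3 -m pendant '[0,0,0,0,0,0,0,0,0,0,0,0,0,0,0,0,0,0,0,0,0]'; python3 go.py .455 .014 .15 -83.2;python3 w.py w5; python3 flat.py w5 .505 .0137 .085 f5
```

```text
time: 5.05
tcp_pos: [0.4514, 0.0093, 0.1445]
orientation: [0.746, -0.666, -0.002, 0.002]
wrist_force: [-0.1, -0.2, -0.4]
width: 0.0129
time: 5.3
tcp_pos: [0.4531, 0.0146, 0.1464]
orientation: [0.748, -0.663, -0.001, 0.0]
wrist_force: [0.7, 0.0, -1.0]
width: 0.013
t 5.3 tcp [0.4531 0.0146 0.1464] yaw -83.12149223131385 F [ 0.66  0.05 -1.  ] w 0.012982244251599787 q [-0.22 -0.13  2.11  0.    1.16  1.23]
shift mm [ 0.79 -1.77 -3.57] rot [0.0014 0.0009 0.0014]
5.3 [0.45313957 0.0145738  0.14643456] [-2.19065596e-01 -1.30829648e-01  2.11493199e+00  4.32374442e-04
  1.15909868e+00  1.23150415e+00] [ 0.0162933  -0.00528689 -0.00764434 -0.00012465  0.00041483 -0.00160607]
normal deg -173.7015 edge pt [0.50173867 0.01430247] extent [0.51210856 0.02124697] [0.50127349 0.00728038]
```

View pics/w5.png

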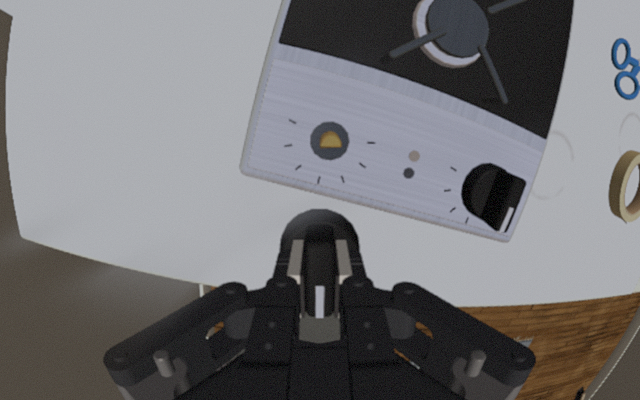

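View pics/f5.png

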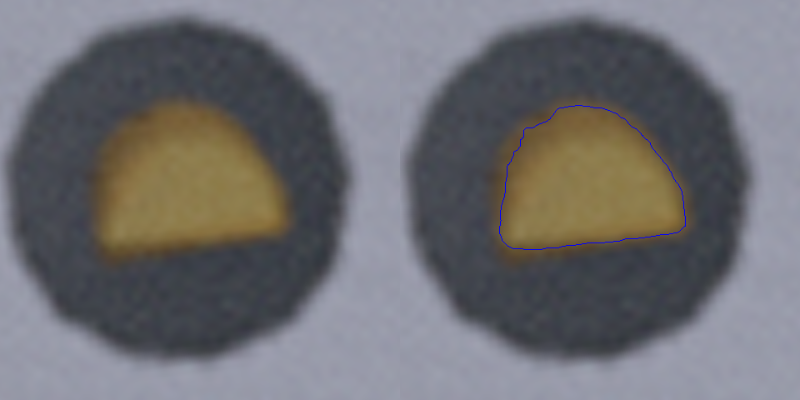

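```bash
python3 - <<'E'
from h import *
from scipy.spatial.transform import Rotation as R
D=np.load('w5.npz')
for n,c0 in(('w5',(.505,.0137)),('w1',(.507,.0127))):
    D=np.load(n+'.npz')
    for z in(.0595,.0610):
        h,N=.022,500;a=ortho(D,*c0,z,h,N);g=cv2.cvtColor(a,cv2.COLOR_BGR2HSV)
        m=(g[...,2]<115).astype(np.uint8)|(g[...,1]>90).astype(np.uint8);m=cv2.morphologyEx(m,cv2.MORPH_OPEN,np.ones((25,25)))
        c=max(cv2.findContours(m,0,1)[0],key=cv2.contourArea);e=cv2.fitEllipse(c);px=2*h/(N-1)
        print(n,z,'disc',c0[0]+h-e[0][1]*px,c0[1]+h-e[0][0]*px,np.array(e[1])*px*1e3)
D=np.load('w5.npz');K=D['camera_matrix'];T=D['cam_to_world']
def pt(u,v):
    x=np.array([u-K[0,2],v-K[1,2]])/K[0,0];r=np.hypot(*x);d=np.array([*(np.sin(r)*x/r),np.cos(r)]);return T[:3,:3]@(d/d[2]*D['d'][v,u])+T[:3,3]
print('tip',pt(331,143),pt(329,142),pt(335,144));print('strip',pt(330,165),pt(355,155),pt(290,160),'disc',pt(316,130),pt(343,128),'table',pt(150,220)); print('cam',T[:3,3])
r=R.from_quat(D['quat'])
# knob as seen by camera -> world, at tool (-0.7,1.8)
print('knob seen offset world',r.apply([-.73e-3,1.8e-3,0]))
E
```

```text
w5 0.0595 disc 0.5027535481118487 0.014171924317384767 [28.53432842 28.55855754]
w5 0.061 disc 0.502929281903651 0.014241013912590802 [28.34840139 28.37821419]
w1 0.0595 disc 0.5027925284162075 0.014223089880933737 [28.42753353 28.7084342 ]
w1 0.061 disc 0.5030482419917961 0.014153234716503316 [28.25994518 28.54067094]
tip [0.50422206 0.01391452 0.08459691] [0.50473681 0.01531932 0.08469287] [0.50384558 0.01117269 0.08428351]
strip [0.4846341  0.01131911 0.06078843] [ 0.49457956 -0.00630483  0.06087686] [0.48481152 0.04164677 0.06017723] disc [0.50960641 0.02484102 0.06117943] [0.51355097 0.00538084 0.06145264] table [ 3.90331450e-01  1.99437979e-01 -3.99263583e-05]
cam [0.52954195 0.0244761  0.28921526]
knob seen offset world [-1.87447022e-03  5.09167378e-04  3.15620298e-06]
```

```bash
python3 go.py .505 .0137 .112 -83.1
```

```text
t 5.35 tcp [0.4533 0.0148 0.1467] yaw -83.07916566486361 F [ 0.34  0.21 -0.69] w 0.012628921948118408 q [-0.22 -0.13  2.11  0.    1.16  1.23]
shift mm [  7.29 -51.19  34.66] rot [0.0009 0.0006 0.0004]
```

```bash
python3 -m pendant '[4,-30,0,0,0,0,0,7,-51,10,0,0,0,0,7,-51,35,0,0,0,0,7,-51,35,0,0,0,0,7,-51,35,0,0,0,0,7,-51,35,0,0,0,0]';python3 go.py .505 .0137 .104 -83.1
```

```text
time: 5.85
tcp_pos: [0.5049, 0.0135, 0.1126]
orientation: [0.748, -0.663, -0.0, -0.0]
wrist_force: [-0.4, -0.1, -0.7]
width: 0.0128
t 5.85 tcp [0.5049 0.0135 0.1126] yaw -83.1015354956239 F [-0.44 -0.06 -0.65] w 0.012800526844319246 q [-0.2   0.05  2.01  0.    1.08  1.25]
shift mm [-0.23 -0.09  8.58] rot [ 0.      0.0001 -0.    ]
```

```bash
python3 w.py w6; python3 - <<'E'
from station import cams
import cv2,numpy as np
for n in('scene','top'):
    p,d=cams.camera(n);cv2.imwrite(f'pics/{n}1.png',p[:,:,::-1])
    q=p[180:260,250:360] if n=='scene' else p[180:260,250:360]
    cv2.imwrite(f'pics/{n}1z.png',cv2.resize(q[:,:,::-1],None,fx=5,fy=5,interpolation=cv2.INTER_CUBIC))
E
```

```text
5.85 [0.50493829 0.01345857 0.11257945] [-1.98187536e-01  5.14724456e-02  2.00903099e+00  6.13573285e-05
  1.08111017e+00  1.25217901e+00] [-0.01063376 -0.02137316 -0.0089959   0.00074492 -0.00548239 -0.00095289]
```

View pics/scene1z.png

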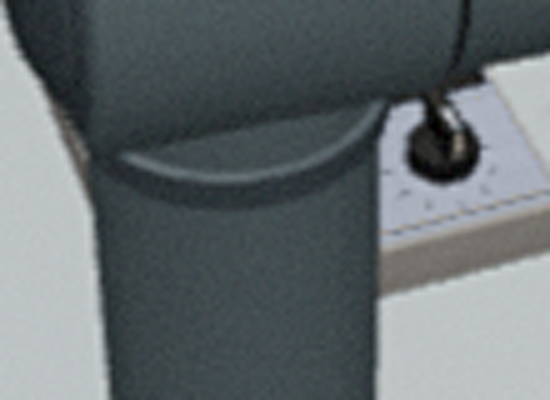

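View pics/top1z.png

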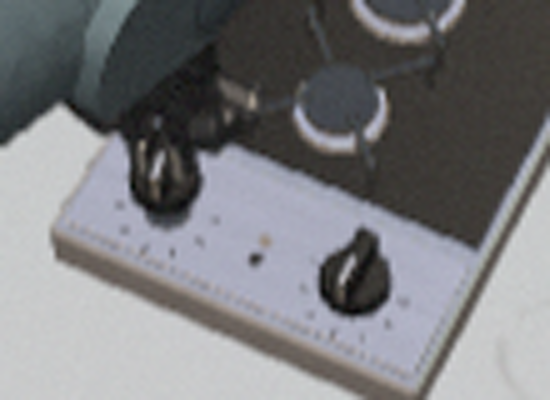

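The top view shows the held knob over the strip's left disc, with its pointer matching the fitted knob. I'll descend in steps and watch the force.

```bash
python3 -m pendant '[0,0,4,0,0,0,0,0,0,8,0,0,0,0,0,0,10,0,0,0,0,0,0,10,0,0,0,0]';python3 go.py .505 .0137 .0885 -83.1;  python3 -m pendant '[0,0,1,0,0,0,0,0,0,2,0,0,0,0,0,0,3,0,0,0,0,0,0,3,0,0,0,0]';python3 go.py .505 .0137 .0885 -83.1
```

```text
time: 6.33
tcp_pos: [0.5047, 0.0127, 0.1015]
orientation: [0.748, -0.664, -0.0, 0.0]
wrist_force: [-0.1, 0.7, -1.0]
width: 0.0128
t 6.3333 tcp [0.5047 0.0127 0.1015] yaw -83.21416676809511 F [-0.07  0.73 -0.96] w 0.012828278930039955 q [-0.2   0.07  2.01  0.    1.06  1.25]
shift mm [-0.98 -0.47 13.02] rot [ 0.0006  0.0006 -0.002 ]
time: 6.67
tcp_pos: [0.5051, 0.0126, 0.099]
orientation: [0.748, -0.664, -0.0, -0.0]
wrist_force: [1.0, 1.7, -1.8]
width: 0.0123
t 6.6667 tcp [0.5051 0.0126 0.099 ] yaw -83.1985412369325 F [ 0.95  1.68 -1.81] w 0.012288984518335303 q [-0.2   0.07  2.01  0.    1.05  1.25]
shift mm [-1.12 -0.05 10.53] rot [-0.0002  0.0001 -0.0017]
```

```bash
python3 -m pendant '[-0.5,0,2,0,0,0,0,-0.7,0,4,0,0,0,0,-0.7,0,5,0,0,0,0,-0.7,0,5,0,0,0,0]';python3 go.py .505 .0137 .0885 -83.1;  python3 -m pendant '[0,0,1,0,0,0,0,0,0,2,0,0,0,0,0,0,3,0,0,0,0,0,0,3,0,0,0,0]';python3 go.py .505 .0137 .0885 -83.1
```

```text
time: 7.0
tcp_pos: [0.5047, 0.0132, 0.0937]
orientation: [0.748, -0.664, -0.0, 0.0]
wrist_force: [-0.6, 0.3, -1.4]
width: 0.013
t 7.0 tcp [0.5047 0.0132 0.0937] yaw -83.19064040040644 F [-0.59  0.27 -1.36] w 0.013001746315200461 q [-0.2   0.08  2.02 -0.    1.04  1.25]
shift mm [-0.45 -0.38  5.21] rot [ 0.0007  0.0001 -0.0016]
time: 7.33
tcp_pos: [0.5047, 0.0133, 0.0909]
orientation: [0.748, -0.664, -0.0, 0.0]
wrist_force: [-0.3, 0.7, -1.6]
width: 0.013
t 7.3333 tcp [0.5047 0.0133 0.0909] yaw -83.19332315344577 F [-0.26  0.66 -1.59] w 0.012975494676516989 q [-0.2   0.09  2.02 -0.    1.04  1.25]
shift mm [-0.41 -0.31  2.36] rot [ 0.0005  0.0001 -0.0016]
```

```bash
for i in 1 2 3 4; do python3 -m pendant '[0,0,1,0,0,0,0,0,0,1,0,0,0,0,0,0,1,0,0,0,0]' | grep -E "tcp|force"; done
```

```text
tcp_pos: [0.5049, 0.0132, 0.0901]
wrist_force: [-0.8, -0.1, -1.0]
tcp_pos: [0.5049, 0.0132, 0.0891]
wrist_force: [0.4, -0.9, -1.1]
tcp_pos: [0.5051, 0.0132, 0.0885]
wrist_force: [-1.4, -0.5, 3.5]
tcp_pos: [0.5052, 0.0132, 0.0874]
wrist_force: [-2.1, 0.1, 3.5]
```

Contact came at TCP z ≈ 0.0885, as predicted, with about 4 N from the spring. I'll keep pressing in small steps.

```bash
for i in 1 2 3 4; do python3 -m pendant '[0,0,1,0,0,0,0,0,0,1,0,0,0,0,0,0,1,0,0,0,0]' | grep -E "tcp|force"; done
```

```text
tcp_pos: [0.5052, 0.0132, 0.0864]
wrist_force: [-1.6, 0.2, 4.6]
tcp_pos: [0.5052, 0.0132, 0.0853]
wrist_force: [-1.4, -0.0, 6.2]
tcp_pos: [0.5052, 0.0132, 0.0844]
wrist_force: [-0.9, 0.6, 5.6]
tcp_pos: [0.5053, 0.0132, 0.0835]
wrist_force: [-1.7, 0.5, 6.3]
```

```bash
for i in 1 2 3; do python3 -m pendant '[0,0,0.5,0,0,0,0,0,0,0.5,0,0,0,0,0,0,0.5,0,0,0,0]' | grep -E "tcp|force|width"; done
```

```text
tcp_pos: [0.5052, 0.0132, 0.083]
wrist_force: [-2.2, 0.8, 7.3]
width: 0.0126
tcp_pos: [0.5053, 0.0132, 0.0827]
wrist_force: [-1.3, 1.1, 7.6]
width: 0.0126
tcp_pos: [0.5053, 0.0132, 0.0827]
wrist_force: [-3.9, 0.8, 10.4]
width: 0.0126
```

```bash
for i in 1; do python3 -m pendant '[0,0,0.5,0,0,0,0,0,0,0.5,0,0,0,0,0,0,0.5,0,0,0,0]' | grep -E "tcp|force|width"; done;  python3 -m pendant '[0,0,0,0,0,0,0,0,0,0,0,0,0,0,0,0,0,0,0,0,0,0,0,0,0,0,0,0,0,0,0,0,0,0,0,0,0,0,0,0,0,0]'; python3 w.py w7; python3 - <<'E'
from station import cams
import cv2,numpy as np
from h import *
p,d=cams.camera('top');t=cv2.resize(p[180:260,250:360][:,:,::-1],(400,290),interpolation=cv2.INTER_CUBIC)
w=np.load('w7.npz')['p'][195:335,230:420][:,:,::-1];w=cv2.resize(w,(394,290));cv2.imwrite('pics/e7.png',np.hstack([t,cv2.convertScaleAbs(w,alpha=1.8)]))
E
```

```text
tcp_pos: [0.5054, 0.0132, 0.0826]
wrist_force: [-5.0, 0.6, 14.4]
width: 0.0129
time: 10.83
tcp_pos: [0.5053, 0.0132, 0.0826]
orientation: [0.748, -0.664, 0.0, 0.0]
wrist_force: [-5.4, 1.3, 14.3]
width: 0.0127
10.8333 [0.50534665 0.01318238 0.08261072] [-1.98477408e-01  1.02478146e-01  2.01952963e+00 -1.55866504e-04
  1.01960006e+00  1.25338813e+00] [ 3.82333831e-04  1.85631582e-03 -1.27733501e-03 -1.45019977e-03
  5.96991383e-04  1.16224465e-05]
```

View pics/e7.png

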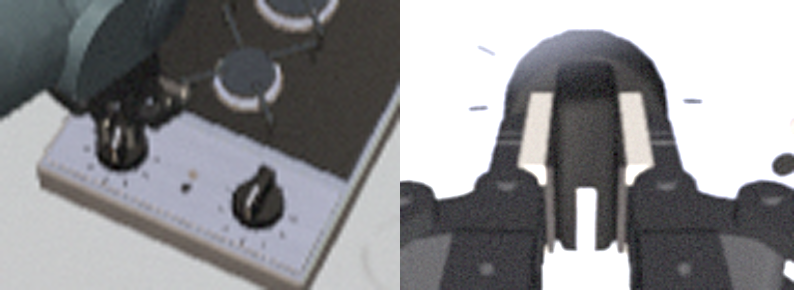

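The knob sits down on the strip, still centred in the jaws. TCP z holds at 0.0826 with a steady 14 N, so I'm handing in.

```bash
python3 -c "
from station import arm;print(arm.close_job())"
```

```text
the job is handed in; nothing more can be done
None
```

The knob is home on the D-shaft and pressed to the stop, and the job is handed in at about 11 s with the gripper still holding it down.

I gripped the knob by its bar and turned it about 14° so its pointer (−173°) matched the red flat, measured at −173° to −174°. Then I lowered it onto the left control's shaft.

- **Seating:** the knob slid over the shaft with almost no resistance. The spring took up at a tool height of 0.0885 m, the height I had worked out for fully home.
- **Stop:** the tool then went down 5.9 mm as the spring force rose to about 8 N. Further push raised only the force, and it held steady at about 14 N.
- **Final pictures:** they show the knob down on the strip and straight in the fingers. I never moved near the tape roll or the tin, but I did not check them in a last picture.

Two checks did not agree perfectly:
- **Knob axis:** the skirt outline and the bar ends put it up to 2 mm apart. I used the bar ends, and the fit confirmed them.
- **Sideways force:** about 5 N remains at the wrist with the knob held at the stop.

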